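# Swing the coffee caddy back along the placemat band

### The arm

A 7-joint arm with a two-finger parallel gripper is mounted at the origin on the work surface. World frame = base frame: x ahead of the robot, y to its left, z up, the work surface at z = 0. Lengths are in m, angles in degrees, forces in N, time in s.
With the tool pointing down it reaches from about 0.425 to 0.975 m from the base axis. Payload 16.7 kg.
Tool frame: the origin (TCP) lies at the very end of the fingers, on their centre line; the grasp point (between the pads) lies ctrl.tcp_to_grasp behind it (ctrl.tcp_to_grasp is the distance from the TCP to the grasp point, in m); z points along the fingers, y is the direction in which the jaws open and shut (so a half turn about z gives the same grasp; the last joint's range is limited). The gripper opens to 85 mm and grips with 20 to 120 N. Pads are 22 mm wide; open, the fingers measure 114 mm over their backs; the gripper's body (76 mm by 85 mm) begins 54 mm behind the grasp point. The pads swing forward as they close: fully open they stand 13 mm farther back than shut.
Start: joints at [-74.227, 24.414, 4.234, 92.017, -1.954, 63.644, -3.845], TCP at [0.278, 0.615, 0.231] pointing down, gripper open.
Joint ranges: [-163.25, 163.25], [-28.42, 122.38], [-70.27, 78.77], [12.13, 141.07], [-58.53, 238.53], [9.26, 117.41], [-156.51, 156.51]. Speed limits (degrees/s): [108.29, 108.29, 136.94, 136.94, 172.46, 172.46, 172.46].

### API

Orientations are given as [roll, pitch, yaw] about the fixed x, y, z axes, in that order (R = Rz(yaw) Ry(pitch) Rx(roll)).
In Python, from rig import ctrl gives the robot as it stands. The module is installed in compiled form; this text tells all that it offers.
- The arm moves only by the tool play_rows, never from a script. Its argument "targets" is a list that holds one entry, the list of rows, each a list of 4 numbers: the shift along the tool's x, y, z in units of 40 mm (1.0 is 40 mm), then the turn about the tool's z in units of 6 degrees (1.0 is 6 degrees). In form: [[[x, y, z, roll], ...]]. A call has 1 to 20 rows; each row is the pose to reach, as a shift and turn from the pose commanded when the call began, along the tool's axes at that moment; what a row does not reach only later rows make up. A row lasts 1/12 s, in which the tool goes at most 41.7 mm and 7.16 degrees, less where a joint would pass 70% of its speed; a pose out of reach is approached as far as the arm can. A call with a gripper value outside its range is refused whole. "gripper" is the finger opening in mm, from 0 to 85.4, set as the call begins (left out, the last holds). The fingers move at their own pace and stop on an object; the grip force is fixed at half the most. Time passes only in rows, so rows that repeat a pose let the fingers close. It gives the time, the measured TCP pose, the force and the opening at its end, in the units of the state.
- ctrl.sense(): the state, without advancing time (a new reading comes with each control period).
- ctrl.read_camera(name): name is "side" or "top" or "wrist"; returns (picture, depth): 400x640x3 uint8, red, green, blue; 400x640 float32, m along the optical axis (not along the pixel's ray), 0 where there is no reading.
- ctrl.camera_params(name): a dict with "fx", "fy", "cx", "cy" (pixels), "k1" (the pictures are not rectified: a ray, as slopes to the right and down, at radius r is drawn at 1 + k1 r^2 times it, then the intrinsics apply), "view" (4x4, takes a point from world to camera coordinates); the wrist camera has in their place "tool_from_camera" (4x4, takes a point from camera to tool coordinates, whose origin is the TCP and whose axes are the flange's). Camera axes: x right, y down, z forward; pixel columns grow to the right and rows downward; lengths in m; the calibration is good to about 2 mm. A picture is of the moment at which its call begins: read the wrist's pose just before it. camera_params takes no time and is no camera call.
- ctrl.sign_off(): hands the job in, once; it reports no verdict.
Trained networks look in the newest picture that a camera, given by its name, has taken for a name from the list of things; names that differ only in an ending like _2 or _b are one class to them, and where a whole thing is asked for, a point or a joint stands for the part that bears it (a point fixed in the world has none). Each returns a list of dicts, best first, with "confidence" (0 to 1); they miss things now and then, are a little off and sometimes report something else, mostly with a low value. They report only what shows in the picture. A call takes as long as a camera call.
- ctrl.search_frame(label, camera): "location" ([x, y, z] in m, in the coordinates of the camera as it stood for that picture, good to about 4 mm: the middle of the surface that is visible of it).
- ctrl.silhouettes(label, camera): "mask" (400x640 bool, what is visible of it).
- ctrl.tip_of(label, camera): "location" ([x, y, z] in m, in the coordinates of the camera as it stood for that picture, good to about 4 mm: a listed point, or the origin of a listed thing).
The state is a dict: "time_s": time; "qpos": joint angles; "joint_vel": joint speeds; "joint_efforts": joint torques, N m; "tcp_pos": TCP position; "tool_rot": TCP orientation; "force": force on the tool from outside, world axes, zero at the start; "ft_torque": the same for the moment, N m; "width": opening from 0.0 (shut) to 1.0 (fully open).
Only numpy, scipy, OpenCV 4.12 (cv2) and the standard library are available. Lean on these libraries where they do the work, as an engineer would, in place of code of your own. Each camera call takes 0.05 s, during which the arm holds its last target.

### The job

On the breakfast table, the black coffee caddy (the narrow tray with the steel canister at one end) has been knocked askew. Push its empty end sideways so that it pivots about the canister and lies straight along the pale band of the placemat again, centred on it; keep it flat on the table with the canister end in its place, and leave the wooden board and the white cup alone.

Things in the scene. Friction and masses are not known exactly. Their poses are not given: they have to be found in the camera images.
- caddy: Tray, black, 290 x 90 mm, rim 6 to 32 mm above the table, steel canister (72 mm wide, 113 mm high) fixed on one end. Loose, 0.7 kg, heaviest at the canister: pushed sideways near the empty end it turns about the canister. Origin: on the table under the canister. x along the tray to the empty end (-45 to +245 mm), y across (long walls at +-45 mm). Starts 30 to 60 deg counter-clockwise of the band.
- mat: Thin grey placemat 420 x 300 mm, immovable, no obstacle, with a pale band 310 x 104 mm where the caddy belongs. Origin: on the band's centre line, the canister's spot. x along the band to where the empty end belongs (band from -55 to +255 mm), y across, z up.
- board: Bystander: a brown wooden serving board, 230 x 80 x 14 mm, loose, flat on the table on the other side of the band (the -y side of the mat). Origin: centre of its underside, x along its length.
- cup: Bystander: a white ceramic cup, 72 mm across, 65 mm tall, loose, upright on the same side as the board, near the placemat's far corner. Origin: centre of its underside.

How it is judged (in metres and radians):
At the end, for the whole second after the job is handed in: The caddy lies flat and still along the band: within 10 degrees of the band's direction, canister within 30 mm (along and across) of its spot on the band; board and cup not moved by more than 20 mm (angle between the x axis of caddy and the x axis of mat, either way round below 0.175 rad and x of caddy in the frame of mat between -0.03 and 0.03 m and y of caddy in the frame of mat between -0.03 and 0.03 m and angle between caddy's own z axis and vertical below 0.05 rad and linear speed of caddy below 0.01 m/s and angular speed of caddy below 0.05 rad/s and distance of each of board, cup from where it was at the start of the episode below 0.02 m); the robot touches nothing.
It fails at once if the caddy is lifted or tipped (more than 20 mm up or 15 degrees) (height (world z) of caddy above 0.02 m or angle between caddy's own z axis and vertical above 0.26 rad).
It fails at once if the canister end is dragged out of its place (moved more than 50 mm) (distance of caddy from where it was at the start of the episode above 0.05 m).
It fails at once if the board or the cup is disturbed (moved more than 20 mm) (distance of any of board, cup from where it was at the start of the episode above 0.02 m).
It also fails if it takes over 35 s, if anything falls off the work surface, if the arm or the gripper's body presses on something with over 40 N, if the wrist force passes 120 N, or if a joint passes its speed limit or range.

## Working session

There is one attempt and no reset: what is moved stays moved. The work goes in short steps, Python scripts to look and compute and a tool call to move; the robot and the scene stay as the last step left them, time stands still between calls to the robot, and variables do not carry over. Pictures are saved under pics/ and viewed, and the job is handed in when it is done.

Besides the shell and the picture viewer there is one more tool, called by a JSON object that holds its "method" and its "body". play_rows: Moves the arm, as the interface text tells. Its arguments: {"type":"object","properties":{"targets":{"type":"array","items":{"type":"array","items":{"type":"array","items":{"type":"number"}}}},"gripper":{"type":"number"}},"required":["targets"]}

```bash
mkdir -p pics; cat > h.py <<'E'
import numpy as np,cv2
from rig import ctrl
def w(cam,p):
    V=np.array(ctrl.camera_params(cam)["view"]); return (np.linalg.inv(V)@np.r_[p,1])[:3]
def pts(cam,d,mask):
    c=ctrl.camera_params(cam); v,u=np.nonzero(mask&(d>0)); z=d[v,u]
    K=np.array([[c["fx"],0,c["cx"]],[0,c["fy"],c["cy"]],[0,0,1.]])
    n=cv2.undistortPoints(np.c_[u,v].astype(float)[:,None],K,np.array([c["k1"],0,0,0.]))[:,0]
    P=np.c_[n*z[:,None],z,np.ones(len(z))]
    return (P@np.linalg.inv(np.array(c["view"])).T)[:,:3]
def save(n,im): cv2.imwrite("pics/"+n,im[:,:,::-1])
E
python3 - <<'E'
from h import *
print(ctrl.sense()); print(ctrl.tcp_to_grasp)
for cam in ["top","side"]:
    im,d=ctrl.read_camera(cam); save(cam+"0.png",im)
    for l in ["caddy","mat","board","cup"]:
        t=ctrl.tip_of(l,cam)
        print(cam,l,[(round(x["confidence"],2),w(cam,x["location"]).round(3)) for x in t[:2]])
        s=ctrl.silhouettes(l,cam)
        if s:
            P=pts(cam,d,s[0]["mask"]); print(round(s[0]["confidence"],2),len(P),P.min(0).round(3),P.max(0).round(3), cv2.minAreaRect(P[:,:2].astype(np.float32)))
E
```

```text
{'time_s': 0.0, 'qpos': array([-74.2263968 ,  24.449802  ,   4.23330934,  92.05354683,
        -1.95484398,  63.64476427,  -3.84360479]), 'joint_vel': array([-0.04136689,  0.01503644, -0.05697941, -0.11249938, -0.0418164 ,
        0.01938916, -0.04982993]), 'joint_efforts': array([ 7.59175382e-04, -9.49823713e+01,  3.76089960e+00, -4.63516116e+01,
        1.92680710e-02,  1.01899460e-02,  1.38934863e-05]), 'tcp_pos': array([0.27806105, 0.61459727, 0.23059982]), 'tool_rot': array([-1.79924312e+02,  5.47679975e-03,  1.55657496e+02]), 'force': array([ 0.5592422 , -0.70079299, -0.06509974]), 'ft_torque': array([-0.01475387,  0.00968126,  0.00790626]), 'width': 0.9999075607849994}
0.0187
top caddy [(0.71, array([0.459, 0.029, 0.003]))]
0.55 5851 [ 0.403 -0.025 -0.002] [0.702 0.172 0.117] ((0.5527234077453613, 0.07249757647514343), (0.2910884618759155, 0.09849720448255539), 22.221298217773438)
top mat []
0.6 20154 [ 0.318 -0.198 -0.004] [0.801 0.205 0.033] ((0.5610174536705017, 0.0018267780542373657), (0.3018032908439636, 0.42228278517723083), 73.11453247070312)
top board [(0.89, array([ 0
[... 513 characters left out ...]
48902130127, 0.10565261542797089), (0.3574218451976776, 0.14197829365730286), 22.49127197265625)
side mat []
0.93 17440 [ 0.315 -0.176 -0.003] [0.802 0.203 0.005] ((0.5584795475006104, 0.0012153834104537964), (0.3015463054180145, 0.4220922887325287), 72.71286010742188)
side board [(0.93, array([ 0.435, -0.181,  0.002]))]
0.66 8832 [ 0.312 -0.253 -0.002] [ 0.552 -0.103  0.017] ((0.4380136728286743, -0.1788465678691864), (0.09359550476074219, 0.23949019610881805), 73.76187133789062)
side cup [(0.66, array([ 0.64 , -0.208, -0.001]))]
0.84 2082 [ 0.599 -0.245 -0.001] [ 0.71  -0.175  0.065] ((0.6492403149604797, -0.20476892590522766), (0.10363398492336273, 0.06908893585205078), 19.13902473449707)
```

View pics/top0.png

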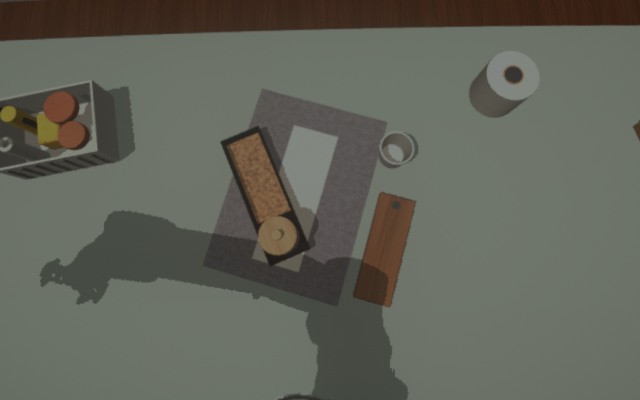

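View pics/side0.png

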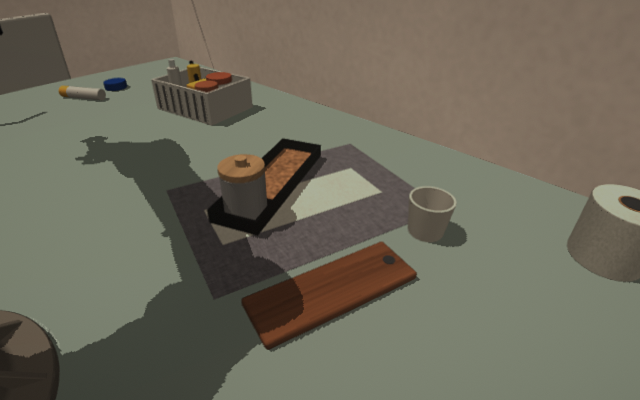

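Both views agree. The empty end points up-left: its top-view corner is near (222,135), and the canister is near (277,238). The pale band runs from about (320,130) to (275,268). The board and cup are on the right, clear of the sweep. Next I'll fit the band and caddy accurately.

```bash
cat >> h.py <<'E'
def fit(cam="top",n=None):
    im,d=ctrl.read_camera(cam)
    if n: save(n,im)
    s=ctrl.silhouettes("caddy",cam); out=None
    for k in s[:1]:
        P=pts(cam,d,k["mask"]); R=P[(P[:,2]>.015)&(P[:,2]<.05)]
        q=P[P[:,2]>.095]
        r=cv2.minAreaRect(P[P[:,2]<.05][:,:2].astype(np.float32)); print("rim rect",r,"canister top centre",((q.min(0)+q.max(0))/2).round(3),len(q))
    t=ctrl.tip_of("caddy",cam); print("tip",[(x["confidence"],w(cam,x["location"]).round(3)) for x in t[:1]])
    return im,d
E
python3 - <<'E'
from h import *
im,d=fit()
g=im.astype(int); s=ctrl.silhouettes("mat","top")[0]["mask"]
m=s.copy(); 
hsv=cv2.cvtColor(im,cv2.COLOR_RGB2HSV)
print("band px",im[180,315],"mat",im[150,350],"shadow band",im[262,270])
b=np.zeros_like(s); b[100:275,200:390]=True
b&=(g.min(2)>115)&s
b|=False
P=pts("top",d,b); P=P[abs(P[:,2])<.012]
print(len(P),cv2.minAreaRect(P[:,:2].astype(np.float32)))
from scipy.spatial.transform import Rotation as Rn
st=ctrl.sense(); print(Rn.from_euler('xyz',st["tool_rot"],degrees=True).as_matrix().round(4), st["tcp_pos"])
E
```

```text
rim rect ((0.552524209022522, 0.07287918031215668), (0.2911902666091919, 0.09700673818588257), 22.316822052001953) canister top centre [0.461 0.032 0.106] 1194
tip [(0.7, array([0.459, 0.032, 0.006]))]
band px [130 135 128] mat [91 87 85] shadow band [33 30 27]
2947 ((0.6134152412414551, -0.01462506502866745), (0.10303708910942078, 0.17811380326747894), 73.27301025390625)
[[-9.111e-01  4.122e-01 -0.000e+00]
 [ 4.122e-01  9.111e-01 -1.000e-04]
 [-0.000e+00 -1.000e-04 -1.000e+00]] [0.27821528 0.61494653 0.23130619]
```

```bash
cat >> h.py <<'E'
from scipy.spatial.transform import Rotation as Rn
def units(target,yawy=None):
    "target world TCP; yawy world angle (deg) desired of tool y"
    st=ctrl.sense(); M=Rn.from_euler('xyz',st["tool_rot"],degrees=True).as_matrix()
    u=M.T@(np.array(target)-st["tcp_pos"])/.04
    a=np.degrees(np.arctan2(M[1,1],M[0,1])); r=0 if yawy is None else (a-yawy)/6
    return np.r_[u,r].round(2)
E
python3 - <<'E'
from h import *
for z in (.15,.012): print(units([.621,.206,z],112))
im,d=ctrl.read_camera("top"); P=pts("top",d,np.ones(d.shape,bool)).reshape(-1,3)
m=(P[:,2]>.03)&(P[:,1]>.22)&(P[:,1]<.75)&(P[:,0]>.35)&(P[:,0]<.95);Q=P[m]
print(Q.min(0),Q.max(0))
E
```

```text
[-12.02  -5.78   2.03  -7.72]
[-12.02  -5.78   5.48  -7.72]
[0.59881413 0.40388409 0.03000582] [0.79740659 0.64698641 0.13646464]
```

{"method": "play_rows", "body": {"targets": [[[-1,-0.5,0,-1],[-2,-1,0,-2],[-3,-1.5,0,-3],[-4,-2,0,-4],[-5,-2.5,0,-5],[-6,-3,0,-6],[-7,-3.5,0,-7],[-8,-4,0.5,-7.7],[-9,-4.5,1,-7.7],[-10,-5,1.5,-7.7],[-11,-5.4,2,-7.7],[-12,-5.8,2,-7.7],[-12,-5.8,2,-7.7],[-12,-5.8,2,-7.7],[-12,-5.8,2,-7.7],[-12,-5.8,2,-7.7]]], "gripper": 0}}

```text
time_s: 2.48
tcp_pos: [0.62, 0.2054, 0.151]
tool_rot: [180.0, -0.0, -158.2]
force: [0.3, -0.1, 0.2]
width: 0.003
```

{"method": "play_rows", "body": {"targets": [[[0,0,1,0],[0,0,1.8,0],[0,0,2.5,0],[0,0,3,0],[0,0,3.4,0],[0,0,3.4,0],[0,0,3.4,0],[0,0,3.4,0]]]}}

```text
time_s: 3.15
tcp_pos: [0.6202, 0.2069, 0.0167]
tool_rot: [180.0, 0.1, -158.1]
force: [-0.1, -0.1, -0.1]
width: -0.001
```

```bash
python3 - <<'E'
from h import *
print(ctrl.sense()["tcp_pos"],ctrl.sense()["force"],ctrl.sense()["time_s"])
fit(n="top1.png")
im,d=ctrl.read_camera("side"); save("side1.png",im)
C=np.array([.460,.032])
def tc(yaw,lx=.215,ly=.0595):
    a=np.radians(yaw); return C+lx*np.array([np.cos(a),np.sin(a)])+ly*np.array([-np.sin(a),np.cos(a)])
for y in np.arange(22.3,-18,-3.9): print(round(y,1),tc(y).round(3),units(np.r_[tc(y),.014],y+90))
E
```

```text
[0.62023347 0.20685151 0.01668491] [-0.13493199 -0.11549597 -0.0522233 ] 3.15
rim rect ((0.5598114728927612, 0.0753897875547409), (0.30748453736305237, 0.09764312207698822), 22.64948081970215) canister top centre [0.461 0.032 0.106] 1190
tip [(0.86, array([ 0.458,  0.03 , -0.   ]))]
22.3 [0.636 0.169] [-0.02 -1.02  0.06 -0.07]
18.4 [0.645 0.156] [-0.11 -1.39  0.06  0.58]
14.5 [0.653 0.143] [-0.18 -1.76  0.06  1.23]
10.6 [0.66 0.13] [-0.22 -2.14  0.06  1.88]
6.7 [0.667 0.116] [-0.23 -2.52  0.06  2.53]
2.8 [0.672 0.102] [-0.22 -2.9   0.06  3.18]
-1.1 [0.676 0.087] [-0.19 -3.27  0.06  3.83]
-5.0 [0.679 0.073] [-0.12 -3.65  0.06  4.48]
-8.9 [0.682 0.058] [-0.04 -4.02  0.06  5.13]
-12.8 [0.683 0.042] [ 0.08 -4.38  0.06  5.78]
-16.7 [0.683 0.027] [ 0.21 -4.74  0.06  6.43]
```

{"method": "play_rows", "body": {"targets": [[[0,-0.3,0.05,0],[0,-0.6,0.05,0],[0,-0.8,0.05,0],[0,-0.95,0.05,0],[-0.05,-1.1,0.05,0.1],[-0.05,-1.2,0.05,0.3],[-0.1,-1.3,0.05,0.45],[-0.1,-1.4,0.05,0.6],[-0.15,-1.5,0.05,0.8],[-0.15,-1.6,0.05,1],[-0.2,-1.7,0.05,1.15],[-0.2,-1.8,0.05,1.3],[-0.2,-1.9,0.05,1.5],[-0.2,-2,0.05,1.65],[-0.2,-2.1,0.05,1.8],[-0.2,-2.2,0.05,2],[-0.2,-2.3,0.05,2.15],[-0.2,-2.3,0.05,2.15],[-0.2,-2.3,0.05,2.15]]]}}

```text
time_s: 4.93
tcp_pos: [0.6615, 0.1228, 0.0133]
tool_rot: [-180.0, -0.0, -171.1]
force: [-0.5, -0.3, -0.7]
width: 0.002
```

```bash
python3 - <<'E'
from h import *
fit(n="top2.png")
im,d=ctrl.read_camera("side"); save("side2.png",im)
t=ctrl.tip_of("caddy","side"); print([(x["confidence"],w("side",x["location"]).round(3)) for x in t[:1]])
C=np.array([.460,.032])
def tc(yaw,lx=.215,ly=.0595):
    a=np.radians(yaw); return C+lx*np.array([np.cos(a),np.sin(a)])+ly*np.array([-np.sin(a),np.cos(a)])
for y in (8.9,-1.1,-8.9,-12.8,-16.7): print(round(y,1),tc(y).round(3),units(np.r_[tc(y),.014],y+90))
E
```

```text
rim rect ((0.5647655725479126, 0.04645015299320221), (0.3029034733772278, 0.09011049568653107), 8.495004653930664) canister top centre [0.459 0.031 0.106] 1193
tip [(0.63, array([0.458, 0.029, 0.004]))]
[(0.81, array([0.458, 0.035, 0.003]))]
8.9 [0.663 0.124] [-0.05  0.01 -0.02  0.01]
-1.1 [0.676 0.087] [-0.22 -0.95 -0.02  1.68]
-8.9 [0.682 0.058] [-0.24 -1.71 -0.02  2.98]
-12.8 [0.683 0.042] [-0.21 -2.09 -0.02  3.63]
-16.7 [0.683 0.027] [-0.16 -2.46 -0.02  4.28]
```

```bash
sleep 1
```

```text
(no output)
```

View pics/top2.png

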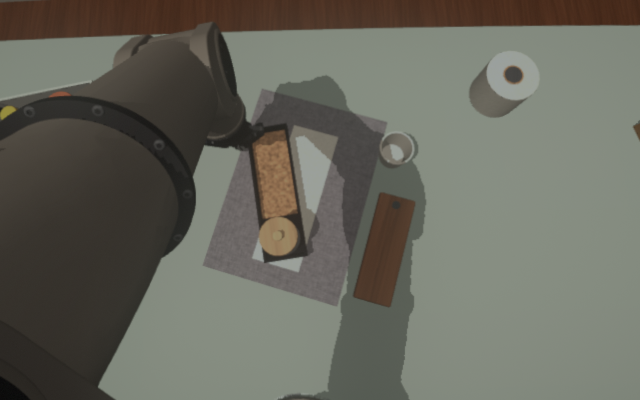

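View pics/side2.png

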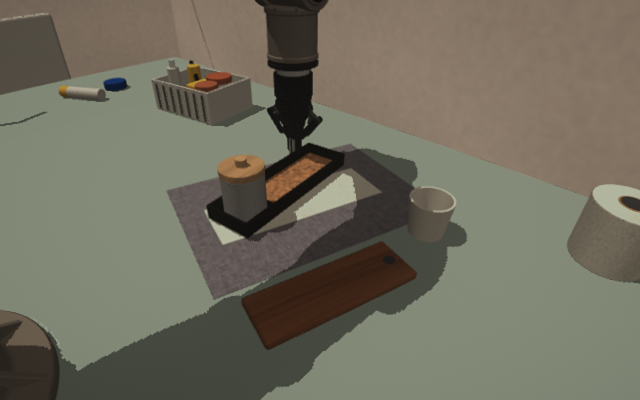

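The push is working as planned. The caddy has turned to about 8.5°, the canister is still at (277,238), and the fingers touch the wall near (258,130).

{"method": "play_rows", "body": {"targets": [[[0,-0.1,0,0.15],[-0.05,-0.2,0,0.35],[-0.1,-0.3,0,0.5],[-0.1,-0.4,0,0.7],[-0.15,-0.5,0,0.9],[-0.15,-0.6,0,1.1],[-0.2,-0.7,0,1.25],[-0.2,-0.8,0,1.4],[-0.2,-0.95,0,1.7],[-0.2,-1.1,0,1.95],[-0.2,-1.25,0,2.2],[-0.25,-1.4,0,2.45],[-0.25,-1.55,0,2.7],[-0.25,-1.7,0,2.95],[-0.2,-1.85,0,3.2],[-0.2,-2,0,3.5],[-0.2,-2.1,0,3.65],[-0.2,-2.2,0,3.8],[-0.2,-2.2,0,3.8],[-0.2,-2.2,0,3.8]]]}}

```text
time_s: 6.85
tcp_pos: [0.6832, 0.0374, 0.0133]
tool_rot: [-180.0, 0.0, 166.1]
force: [-1.0, 0.0, -0.8]
width: -0.001
```

```bash
python3 - <<'E'
from h import *
im,d=fit(n="top3.png")
im,d=ctrl.read_camera("side"); save("side3.png",im)
t=ctrl.tip_of("caddy","side"); print([(x["confidence"],w("side",x["location"]).round(3)) for x in t[:1]])
C=np.array([.460,.032])
def tc(yaw,lx=.215,ly=.0595):
    a=np.radians(yaw); return C+lx*np.array([np.cos(a),np.sin(a)])+ly*np.array([-np.sin(a),np.cos(a)])
for y in (-14,-16.8): print(round(y,1),tc(y).round(3),units(np.r_[tc(y),.014],y+90))
E
```

```text
rim rect ((0.5624504089355469, 0.009418457746505737), (0.103071428835392, 0.3059086203575134), 76.30060577392578) canister top centre [0.544 0.022 0.106] 1200
tip [(0.82, array([0.459, 0.031, 0.001]))]
[(0.91, array([ 0.459,  0.035, -0.002]))]
-14 [0.683 0.038] [ 0.   -0.01 -0.02  0.03]
-16.8 [0.683 0.027] [-0.06 -0.27 -0.02  0.5 ]
```

View pics/top3.png

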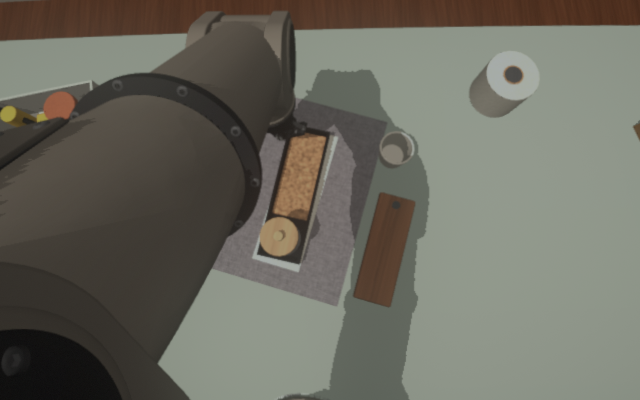

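The caddy is at about -14°, and the canister hasn't moved. The "canister top centre" reading is off because the mask included a few gripper pixels. I'll push the last 3°, then back off and lift.

{"method": "play_rows", "body": {"targets": [[[0,-0.1,0,0.15],[-0.05,-0.2,0,0.35],[-0.05,-0.27,0,0.5],[-0.05,-0.27,0,0.5],[-0.05,-0.27,0,0.5],[-0.05,-0.15,0,0.5],[-0.05,0.1,0,0.5],[0,0.5,0,0.5],[0,1,0,0.5],[0,1.3,-0.5,0.5],[0,1.5,-1.3,0.5],[0,2,-2.2,0.5],[0,2.8,-3.1,0.5],[0,3.6,-4,0.5],[0,4.5,-4.5,0.5],[0,5,-4.5,0.5],[0,5,-4.5,0.5],[0,5,-4.5,0.5]]]}}

```text
time_s: 8.6
tcp_pos: [0.7304, 0.2369, 0.1934]
tool_rot: [179.9, -0.0, 163.5]
force: [-0.0, 0.1, -0.7]
width: -0.0
```

```bash
python3 - <<'E'
from h import *
im,d=fit(n="top4.png")
for l in ["board","cup"]:
    t=ctrl.tip_of(l,"top"); print(l,[(x["confidence"],w("top",x["location"]).round(3)) for x in t[:1]])
im,d=ctrl.read_camera("side"); save("side4.png",im)
for l in ["caddy","board","cup"]:
    t=ctrl.tip_of(l,"side"); print(l,[(x["confidence"],w("side",x["location"]).round(3)) for x in t[:1]])
print(ctrl.sense()["time_s"],ctrl.sense()["force"])
E
```

```text
rim rect ((0.5589408874511719, 0.0024504289031028748), (0.10239890962839127, 0.30282384157180786), 72.3542251586914) canister top centre [0.459 0.029 0.106] 1196
tip [(0.97, array([0.455, 0.028, 0.003]))]
board [(0.97, array([ 0.432, -0.181,  0.001]))]
cup [(0.63, array([ 0.637, -0.207,  0.001]))]
caddy [(0.97, array([0.457, 0.032, 0.003]))]
board []
cup [(0.82, array([ 0.64 , -0.208,  0.002]))]
9.05 [0.43525875 0.40879248 0.32763887]
```

View pics/top4.png

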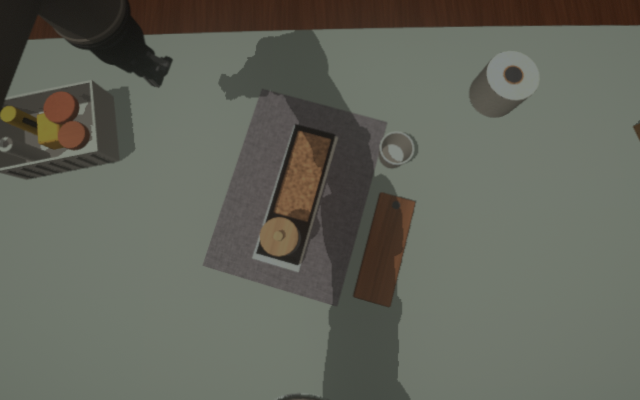

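View pics/side4.png

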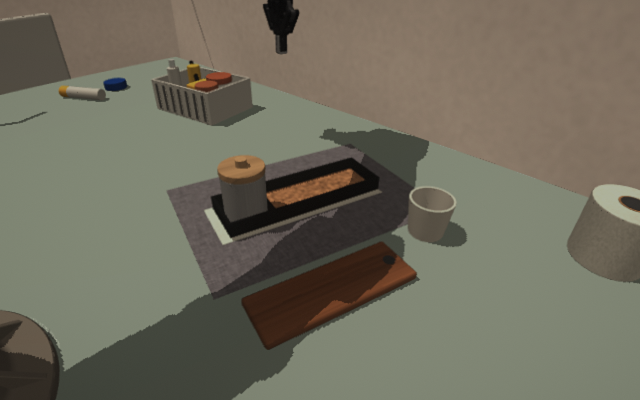

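```bash
python3 - <<'E'
from rig import ctrl
print(ctrl.sign_off())
E
```

```text
the job is handed in; nothing more can be done
None
```

The caddy now lies straight along the pale band, and I've handed the job in; the sign-off reports no verdict. With the fingers shut, I pushed its empty end about 40° around the canister, checking with the cameras twice on the way. Then I backed the gripper off and lifted it clear. The clock stood at about 9 s of the 35 s allowed.

**Last checks:**

| Check | Measured | Limit |
|---|---|---|
| Caddy direction against the band | about -17.6° vs -16.8°, so about 1° off | 10° |
| Canister from its spot on the band | under about 10 mm | 30 mm |
| Canister from where it started | about 4 mm or less | 50 mm |
| Board and cup from where they started | about 3 mm, within measuring error | 20 mm |

The pictures show the caddy flat and the robot touching nothing; the contact force reading is near zero.

**Disagreements:**
- **Canister spot:** my two estimates of it along the band differed by about 10 mm (fitting the whole mat versus the visible end of the band). The canister is within tolerance of both.
- **Canister height reading:** one mid-push "canister top" reading was wrong, probably because gripper pixels got into the mask. The other views contradicted it.
- **Board in the last side view:** the network missed it there, but it found the board in the top view and the board shows unmoved in the picture.

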